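Hold a terminal block into the soldering jig

ROBOT

A 7-joint arm with a two-finger parallel gripper is mounted at the origin on the work surface. World frame = base frame: x ahead of the robot, y to its left, z up, the work surface at z = 0. Lengths are in m, angles in degrees, forces in N, time in s.
With the tool pointing down it reaches from about 0.425 to 0.975 m from the base axis. Payload 16.7 kg.
Tool frame: the origin (TCP) lies midway between the tips of the shut fingers; the grasp point (between the pads) lies robot.hold_point_z behind it (robot.hold_point_z is the distance from the TCP to the grasp point, in m); z points along the fingers, y is the line along which they close (so a half turn about z gives the same grasp; the last joint's range is limited). The gripper opens to 85 mm and grips with 20 to 120 N. Pads are 22 mm wide; open, the fingers measure 114 mm over their backs; the gripper's body (76 mm by 85 mm) begins 54 mm behind the grasp point. The pads swing forward as they close: fully open they stand 13 mm farther back than shut.
Start: joints at [61.965, 24.414, 4.234, 92.017, -1.954, 63.644, -3.845], TCP at [0.225, -0.636, 0.231] pointing down, gripper open.
Joint ranges: [-163.25, 163.25], [-28.42, 122.38], [-70.27, 78.77], [12.13, 141.07], [-58.53, 238.53], [9.26, 117.41], [-156.51, 156.51]. Speed limits (degrees/s): [108.29, 108.29, 136.94, 136.94, 172.46, 172.46, 172.46].

INTERFACE

Orientations are given as a 3x3 rotation matrix whose columns are the frame's x, y, z axes.
In Python, from bench import robot, grab_frame, camera_model gives the robot as it stands.
- The arm moves only by the shell command python3 -m jog 'ROWS' [OPENING] [FORCE]. ROWS is rows parted by semicolons, their numbers by spaces, 1 to 20 of them, each of 6 numbers: dx, dy, dz in m, then a rotation vector rx, ry, rz in degrees; each row is the pose to reach, as a shift and turn from the pose commanded when the command began, along the tool's axes at that moment; what a row does not reach only later rows make up. A row lasts 1/10 s, in which the tool goes at most 0.05 m and 8.59 degrees, less where a joint would pass 70% of its speed; a pose out of reach is approached as far as the arm can. OPENING is the finger opening in m, set as the command begins (- or left out keeps the last). The fingers move at their own pace and stop on an object; FORCE is the grip in N (left out, the last holds). Time passes only in rows, so rows that do not move let the fingers close. It prints the time, the measured TCP pose, the force, the opening and the grip force at its end.
- robot.state(): the state, without advancing time (a new reading comes with each control period).
- grab_frame(name): name is "scene" or "top" or "wrist"; returns the picture (384x512x3 uint8, red, green, blue); there is no depth.
- camera_model(name): a dict with "fx", "fy", "cx", "cy" (pixels), "origin" and "orientation" of the camera in the world; the wrist camera has in their place "tool_from_camera" (4x4, takes a point from camera to tool coordinates, whose origin is the TCP and whose axes are the flange's). Camera axes: x right, y down, z forward; pixel columns grow to the right and rows downward; lengths in m; the calibration is good to about 2 mm. The wrist camera is an equidistant fisheye: a pixel r from the principal point sees the ray r / f radians off the axis. A picture is of the moment at which its call begins: read the wrist's pose just before it. camera_model takes no time and is no camera call.
- robot.close_job(): hands the job in; it is judged then, once.
The state is a dict: "time": time; "joints": joint angles; "qvel": joint speeds; "joint_torque": joint torques, N m; "ee_pos": TCP position; "tool_rot": TCP orientation; "contact_force": force on the tool from outside, world axes, zero at the start; "torque": the same for the moment, N m; "opening": finger opening in m; "grasp_force": force on a finger pad.
Only numpy, scipy, OpenCV 4.12 (cv2) and the standard library are available. Lean on these libraries where they do the work, as an engineer would, in place of code of your own. Each camera call takes 0.05 s, during which the arm holds its last target. There are 200 camera calls.

TASK

Pick up the white terminal block, lay it flat on the plate of the soldering jig with its sloped edge facing away from the fence, and let go of it. Then bring it up against the end stop and press it with your fingertips diagonally, towards the fence and down at the same time, so that it is held squarely and firmly (thumb pressure, no brute force) against both fence and plate, and finish while still holding that push. Leave the solder spool, the screwdriver and the flat cover piece where they are.

Things in the scene. Friction and masses are not known exactly. Their poses are not given: they have to be found in the camera images.
- block: White plastic terminal block, 60 mm long (its y), 40 deep (x), 36 high, 0.1 to 0.2 kg, loose, right way up. Origin: centre of underside, z up. Back face (+x) plain, upright, 36 mm high. Front (-x): upright for the lower 20 mm, then a 45 degree slope with four dark wire entries up to the flat top (24 mm deep, four screws). Ends (+y, -y) plain and upright
- block_back (a point): point on the block: lower edge of its plain back face, at mid length (20 mm along the block's +x from its origin)
- block_end (a point): point on the block: lower edge of its +y end face, at mid depth (30 mm along the block's +y from its origin)
- block_slope (a point): point on the block: middle of the sloped face, 12 mm towards the block's -x from its origin and 28 mm up
- plate: Dark steel plate of the soldering jig, fixed on the bench: 160 mm (its x) by 190 mm (its y). Origin: centre of its underside; its top, where the block is to lie, is 8 mm above that and 12 mm above the bench. The block slides easily on it and on the fence (friction about 0.3). A 4 mm rubber mat, 5 mm larger all round, lies under. +x points to the fence, +y to the end stop's side
- fence: Aluminium fence bar fixed on the plate near its far side, 190 mm long (its y), 22 thick, 24 high. Origin on its working face (towards the plate's middle) at mid length and plate-top height, 50 mm from the plate's centre. x points from the face into the fence, y along it towards the end stop, z up. When seated the block's axes point the same ways as the fence's
- stop: Aluminium end stop, 60 mm (its x) by 24 (its y) by 22 high, with a 6 mm high dark screw head on top, fixed on the plate beside the fence, at a place along it that differs each time. Origin at the middle of its working face (which looks to its -y), at plate-top height; axes as the fence's. When seated the block's +y end touches this face
- spool: bystander: solder spool standing on end, 60 mm across, 44 mm high, origin at the centre of its underside
- screwdriver: bystander: screwdriver with a black handle lying on the bench, handle towards its -x
- cover_piece: bystander: flat white plastic cover piece without a slope, 85 x 30 x 16 mm, origin at the centre of its underside
There are look-alikes about, which are no part of the job. What is shaped like the block but turquoise is not meant.

How it is judged (in metres and radians):
On the way:
1. the block lies flat on the jig's plate and has been let go (contact force between block and plate above 0.4 N and contact force between block and the fingers below 0.1 N and angle between block's own z axis and vertical below 0.08 rad and linear speed of block below 0.02 m/s and z of block in the frame of fence between -0.003 and 0.003 m), for 0.2 s.
At the end, for the whole second after the job is handed in: Fingers still pushing the block (over 3 N): flat on the plate (2.5 mm, 0.05 rad), back within 2.5 mm of the fence and square (0.05 rad), +y end within 3 mm of the stop, over 3 N on the fence and over 4 N on the plate, at rest (x of block_back in the frame of fence between -0.0025 and 0.0025 m and y of block_end in the frame of stop between -0.003 and 0.0025 m and z of block in the frame of fence between -0.0025 and 0.0025 m and angle between block's own z axis and vertical below 0.05 rad and angle between the x axis of block and the x axis of fence, either way round below 0.05 rad and contact force between block and fence above 3 N and contact force between block and plate above 4 N and contact force between block and the fingers above 3 N and linear speed of block below 0.01 m/s); the arm keeps its last pose, push and grip.
It fails at once if the block is rammed: more than 60 N on the fence, the plate or the stop (contact force between block and fence above 60 N or contact force between block and plate above 60 N or contact force between block and stop above 60 N).
It fails at once if a bystander is moved by more than 20 mm (distance of any of spool, screwdriver, cover_piece from where it was at the start of the episode above 0.02 m).
It also fails if it takes over 54 s, if anything falls off the work surface, if the arm or the gripper's body presses on something with over 40 N, if the wrist force passes 120 N, or if a joint passes its speed limit or range.

## Working session

There is one attempt and no reset: what is moved stays moved. The work goes in short steps, Python scripts to look and compute and a shell command to move; the robot and the scene stay as the last step left them, time stands still between calls to the robot, and variables do not carry over. Pictures are saved under pics/ and viewed, at most 10 in all, crops included, and the job is handed in when it is done.

```bash
mkdir -p pics; ls; python3 - <<'E'
from bench import robot, grab_frame, camera_model
import cv2, numpy as np
np.set_printoptions(precision=4,suppress=True)
s=robot.state(); print(s, robot.hold_point_z)
a=[]
for n in("scene","top"):
    f=grab_frame(n); np.save(f'pics/{n}.npy',f); cv2.imwrite(f'pics/{n}0.png',cv2.resize(f[:,:,::-1],(768,576),interpolation=cv2.INTER_CUBIC)); print(camera_model(n))
print(camera_model("wrist"))
E
```

```text
pics
{'time': 0.0, 'joints': array([61.9664, 24.4488,  4.2305, 92.053 , -1.9536, 63.6428, -3.8447]), 'qvel': array([-0.0521,  0.0413,  0.1547, -0.03  ,  0.0152,  0.0633, -0.103 ]), 'joint_torque': array([  0.0008, -94.9832,   3.7615, -46.3517,   0.0194,   0.01  ,
         0.    ]), 'ee_pos': array([ 0.2248, -0.636 ,  0.2306]), 'tool_rot': array([[ 0.9428,  0.3333, -0.0005],
       [ 0.3333, -0.9428,  0.0012],
       [-0.0001, -0.0013, -1.    ]]), 'contact_force': array([0.6276, 0.2747, 0.2926]), 'torque': array([-0.0341,  0.0037, -0.0132]), 'grasp_force': 0.0, 'opening': 0.08558703240498379} 0.0187
{'fx': 351.550132625492, 'fy': 351.550132625492, 'cx': 257.6845656115859, 'cy': 196.4633572950894, 'origin': array([ 0.9678, -0.5193,  0.8902]), 'orientation': array([[ 0.8328,  0.4336, -0.3442],
       [ 0.5535, -0.6622,  0.505 ],
       [-0.0089, -0.6111, -0.7915]])}
{'fx': 369.65640742493895, 'fy': 369.65640742493895, 'cx': 259.53290899257115, 'cy': 192.8314062686708, 'origin': array([ 0.5259, -0.0036,  1.12  ]), 'orientation': array([[-0.0089, -0.997 ,  0.0763],
       [-0.9997,  0.0105,  0.0204],
       [-0.0212, -0.0761, -0.9969]])}
{'fx': 297.3186396354542, 'fy': 297.3186396354542, 'cx': 251.3374493826417, 'cy': 190.19669583581955, 'tool_from_camera': array([[-0.0002, -0.9523, -0.305 ,  0.0789],
       [ 1.    , -0.0004,  0.0004, -0.0002],
       [-0.0005, -0.305 ,  0.9523, -0.141 ],
       [ 0.    ,  0.    ,  0.    ,  1.    ]])}
```

View pics/top0.png

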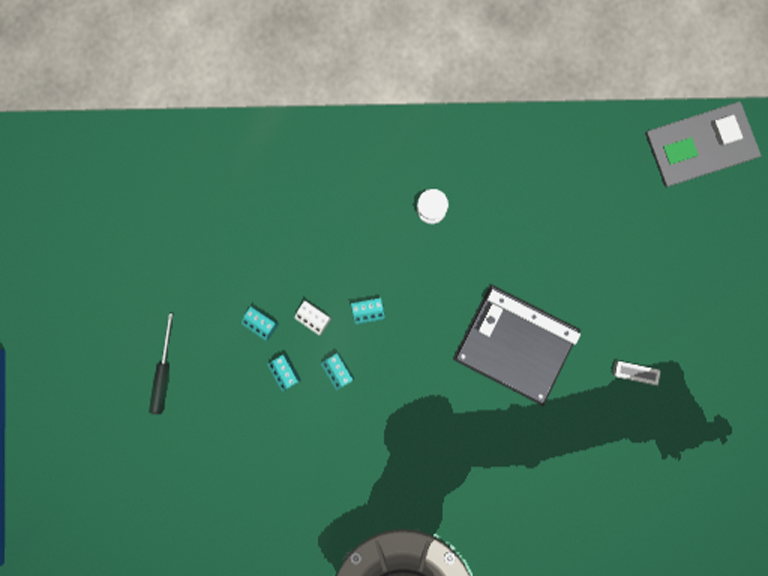

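View pics/scene0.png

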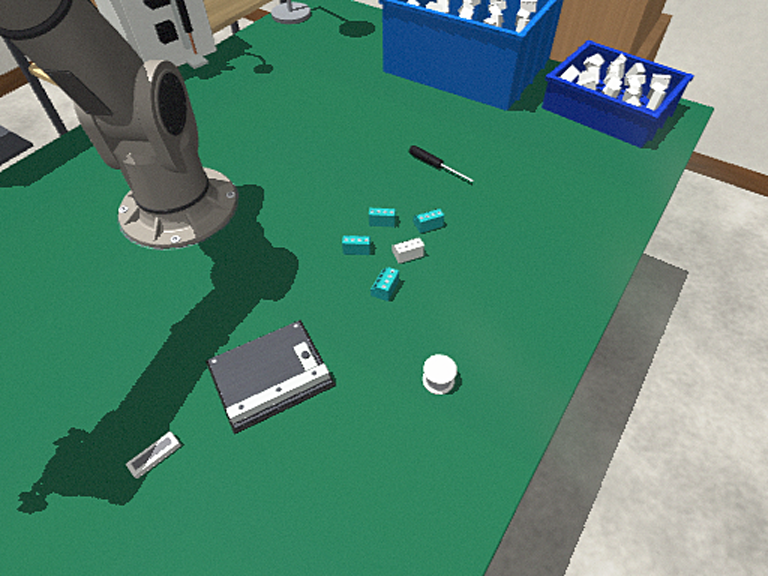

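Top view: the white sloped block is at (312,316) px. Things it could be mistaken for:
- turquoise blocks at (258,321), (367,308), (283,371) and (337,369)
- the cover piece at (637,372)
- the spool at (432,206)
- a white lump on a grey box at (730,129)

I choose (312,316): it is white, with dark wire entries on its lower-left side. The jig is at (517,345), with its fence on the upper right and the stop at (490,320). Next I measure it and check the choice in a crop.

```bash
cat > h.py <<'E'
from bench import robot, grab_frame, camera_model
import cv2, numpy as np
np.set_printoptions(precision=4,suppress=True)
def pose(n,s=None):
    m=camera_model(n)
    if n!="wrist": return m,m["origin"],m["orientation"]
    s=s or robot.state(); T=m["tool_from_camera"]; R=s["tool_rot"]
    return m,s["ee_pos"]+R@T[:3,3],R@T[:3,:3]
def ray(n,p,P=None):
    m,o,R=P or pose(n); u=(np.atleast_2d(p)-[m["cx"],m["cy"]])/m["fx"]
    if n=="wrist":
        r=np.linalg.norm(u,axis=1,keepdims=True); d=np.hstack([u*np.sinc(r/np.pi),np.cos(r)])
    else: d=np.hstack([u,np.ones((len(u),1))])
    d=d@R.T; return o,d/np.linalg.norm(d,axis=1,keepdims=True)
def onz(n,p,z,P=None):
    o,d=ray(n,p,P); return o+d*((z-o[2])/d[:,2:])
def tri(o1,d1,o2,d2):
    A=np.stack([d1,-d2],1); t=np.linalg.lstsq(A,o2-o1,rcond=None)[0]
    a,b=o1+t[0]*d1,o2+t[1]*d2; return (a+b)/2,np.linalg.norm(a-b)
def white(f,x0,x1,y0,y1,v=150,sat=60):
    h=cv2.cvtColor(f,cv2.COLOR_RGB2HSV); m=((h[...,1]<sat)&(h[...,2]>v)).astype(np.uint8)
    k=np.zeros_like(m); k[y0:y1,x0:x1]=m[y0:y1,x0:x1]; return k
E
python3 - <<'E'
from h import *
t=np.load('pics/top.npy'); s=np.load('pics/scene.npy')
def blobs(m,n,z):
    for c in cv2.findContours(m,cv2.RETR_EXTERNAL,cv2.CHAIN_APPROX_NONE)[0]:
        if cv2.contourArea(c)<25: continue
        r=cv2.minAreaRect(c); b=cv2.boxPoints(r); print(n,cv2.contourArea(c),'c',np.array(r[0]),onz(n,r[0],z)[0]); print(onz(n,b,z)[:,:2].tolist())
blobs(white(t,190,225,190,230),'top',.036)
blobs(white(t,290,395,185,240,130),'top',.036)
blobs(white(t,270,305,120,155),'top',.044)
blobs(white(s,255,290,150,180),'scene',.036)
blobs(white(s,145,230,225,290,130),'scene',.036)
# turquoise
h=cv2.cvtColor(t,cv2.COLOR_RGB2HSV); m=((h[...,0]>85)&(h[...,0]<100)&(h[...,1]>120)&(h[...,2]>110)).astype(np.uint8); blobs(m,'top',.03)
a=cv2.resize(t[185:265,155:265,::-1],(400,290),interpolation=cv2.INTER_CUBIC); b=cv2.resize(s[130:200,220:310,::-1],(390,290),interpolation=cv2.INTER_CUBIC)
c=cv2.resize(t[185:275,295:395,::-1],(400,300),interpolation=cv2.INTER_CUBIC); d=cv2.resize(s[210:290,135:235,::-1],(390,300),interpolation=cv2.INTER_CUBIC)
cv2.imwrite('pics/crop1.png',np.vstack([np.hstack([a,b]),np.hstack([c,d])]))
E
```

```text
top 265.5 c [207.4231 211.6154] [0.5551 0.1723 0.036 ]
[[0.555463151568897, 0.2091975002910161], [0.5892213705182247, 0.1865903688734031], [0.5547648875690281, 0.13548539883175403], [0.5211869531282147, 0.15811528212618292]]
top 648.0 c [351.3091 220.2044] [ 0.5262 -0.2478  0.036 ]
[[0.529748395658429, -0.14313533117702215], [0.6075254628960957, -0.1823269446241858], [0.5225954946606907, -0.3519191785485739], [0.4459282390544367, -0.31228924122771606]]
top 354.5 c [287.7 137.1] [ 0.7722 -0.0661  0.044 ]
[[0.7557374662019931, -0.024328837590268233], [0.8164972498218439, -0.055213615333588394], [0.7886989326477252, -0.10787500565783197], [0.7282176435628509, -0.07688789489185953]]
scene 111.0 c [272.1 165.2] [0.5642 0.1601 0.036 ]
[[0.5293637427263539, 0.14167857034213482], [0.5581443059234326, 0.2108274004452867], [0.5987971826690377, 0.17846793406321715], [0.5699015110626704, 0.11171718431624689]]
scene 67.0 c [186.6019 265.7155] [ 0.567  -0.2727  0.036 ]
[[0.5227538197434292, -0.3506243705268171], [0.6080793686783947, -0.18741478251598348], [0.613569062351498, -0.1906467131873985], 
[... 478 characters left out ...]
23163853874505164]]
top 207.0 c [224.3235 247.2059] [0.4506 0.1234 0.03  ]
[[0.4670046305359178, 0.1549677048759525], [0.48580540359627383, 0.12291262312419583], [0.4342157832629437, 0.09195129563548103], [0.4155309330812862, 0.12389373459300528]]
top 238.0 c [171.6923 214.9615] [0.5464 0.2793 0.03  ]
[[0.5479801209360692, 0.3162341779422136], [0.5799170045813073, 0.2950311976093123], [0.5447959170729398, 0.24252396769144216], [0.5130320711008526, 0.263750125934737]]
top 251.5 c [244.8919 206.8513] [0.5683 0.0624 0.03  ]
[[0.5837450085304979, 0.09562694810547102], [0.5931386192789522, 0.03558004538696086], [0.5528579182130693, 0.029198855165348342], [0.5434731106868804, 0.08906658472529708]]
```

View pics/crop1.png

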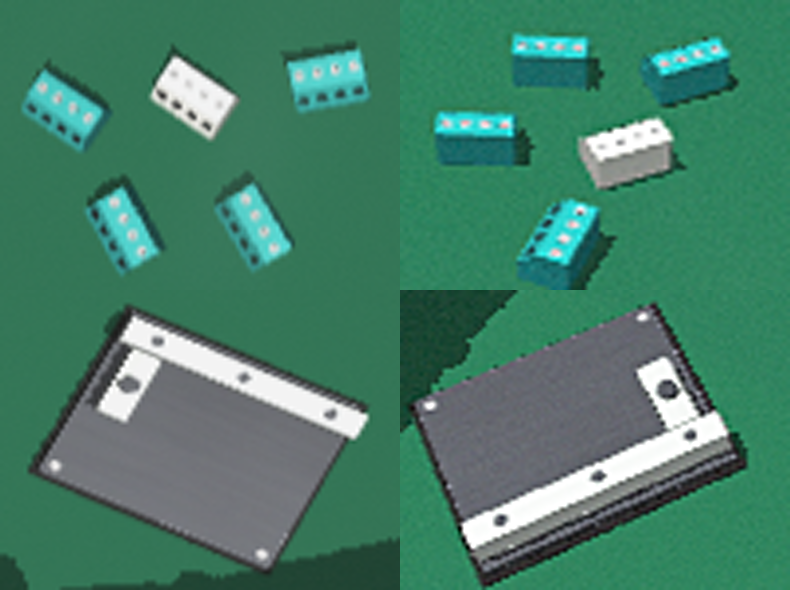

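The crops confirm it. The white block (top-left panel, centre about (195,95)) has its four dark entries on the lower-left side, so its slope faces down-left. The jig has the fence top right, the stop near its left end, and a free plate. Block yaw is about -34° and fence yaw about -28°. I go over the jig first with the wrist camera.

```bash
python3 -m jog '0.1 -0.07 0.005 0 0 12; 0.2 -0.14 0.01 0 0 24; 0.3 -0.21 0.02 0 0 36; 0.388 -0.272 0.03 0 0 47.1; 0.388 -0.272 0.03 0 0 47.1; 0.388 -0.272 0.03 0 0 47.1; 0.388 -0.272 0.03 0 0 47.1; 0.388 -0.272 0.03 0 0 47.1; 0.388 -0.272 0.03 0 0 47.1; 0.388 -0.272 0.03 0 0 47.1; 0.388 -0.272 0.03 0 0 47.1; 0.388 -0.272 0.03 0 0 47.1; 0.388 -0.272 0.03 0 0 47.1; 0.388 -0.272 0.03 0 0 47.1' 0.085
python3 - <<'E'
from h import *
import pickle
s=robot.state(); f=grab_frame("wrist"); pickle.dump((s,f),open('pics/w1.pkl','wb')); print(s["time"],s["ee_pos"],s["tool_rot"],s["contact_force"])
cv2.imwrite('pics/w1.png',cv2.resize(f[:,:,::-1],(768,576)))
E
```

```text
time: 1.5
ee_pos: [0.4994, -0.2518, 0.2013]
tool_rot: [[0.885, -0.466, -0.0], [-0.466, -0.885, -0.0], [-0.0, 0.0, -1.0]]
contact_force: [0.3, -0.4, 0.1]
opening: 0.085
grasp_force: 0.0
1.5 [ 0.4994 -0.2518  0.2013] [[ 0.885  -0.4656 -0.0002]
 [-0.4656 -0.885  -0.0002]
 [-0.0001  0.0003 -1.    ]] [ 0.3219 -0.4382  0.0902]
```

View pics/w1.png

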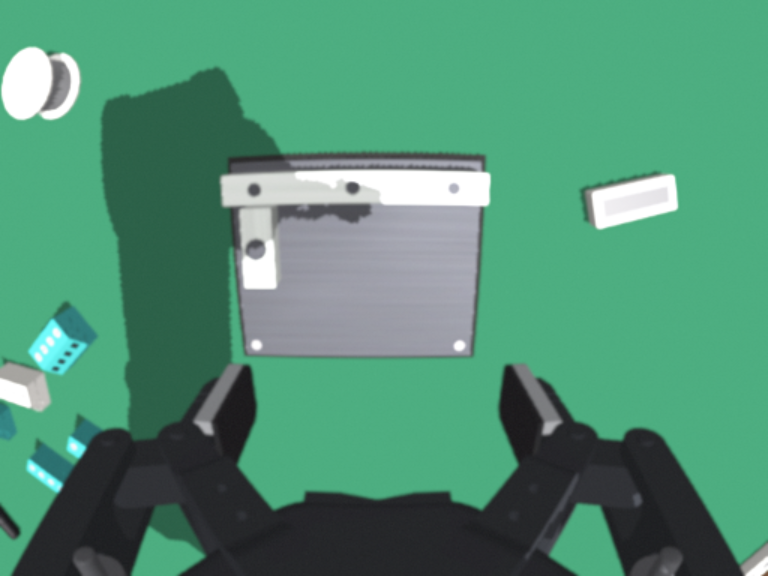

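The wrist view shows the fence, about (222..488,190), with screws at (254,190), (352,188) and (454,188). The stop is at (258,250) with its screw at (256,249), and the plate screws are at (257,345) and (459,345). The cover piece is at (632,200) and the spool at (40,85). I triangulate the features against the top view.

```bash
python3 - <<'E'
from h import *
import pickle
s,f=pickle.load(open('pics/w1.pkl','rb')); t=np.load('pics/top.npy'); P=pose("wrist",s)
W=np.array([(254,190),(352,188),(454,188),(257,345),(459,345),(256,249)])/1.5
T=np.array([(334.5,200.3),(356,211.1),(377.75,222.2),(308.75,237.8),(360.5,264.2),(327,213.2)])
o1,d1=ray("wrist",W,P);o2,d2=ray("top",T)
Q=[]
for i in range(6):
    p,g=tri(o1,d1[i],o2,d2[i]); Q.append(p); print(p,g)
Q=np.array(Q)
# precise wrist-only on known planes
F=onz("wrist",W[:3],.036,P); S=onz("wrist",W[3:5],.012,P); print(F,S)
for A in (F[2]-F[0],S[1]-S[0]): print(np.linalg.norm(A),np.degrees(np.arctan2(-A[0],-A[1])))
# fence front edge & stop edge from image gradients
g=cv2.cvtColor(f,cv2.COLOR_RGB2GRAY).astype(int)
print('fence col250-310 rows'); 
for c in (255,280,300,310): print(c,g[108:145,c])
print('stop rows')
for r in (160,176,184): print(r,g[r,155:192])
E
```

```text
[ 0.5845 -0.1997  0.0403] 0.00017698252590645167
[ 0.5525 -0.2603  0.0433] 0.0004290480071673031
[ 0.5203 -0.3221  0.0409] 0.0015104864917923294
[ 0.4757 -0.1256  0.0131] 0.0010976688586604635
[ 0.3974 -0.2754  0.0124] 0.002433458693796805
[ 0.5473 -0.1777  0.0361] 0.0002944885662214199
[[ 0.5848 -0.1984  0.036 ]
 [ 0.5523 -0.2596  0.036 ]
 [ 0.5201 -0.3221  0.036 ]] [[ 0.476  -0.1249  0.012 ]
 [ 0.3981 -0.2744  0.012 ]]
0.13956541852166826 27.618871400243417
0.16860252726104039 27.50621802454105
fence col250-310 rows
255 [162 147 115  89 110 203 255 255 255 255 255 255 255 255 255 255 255 255
 255 255 255 255 255 255 255 255 255 246 190 162 162 164 163 161 161 161
 161]
280 [169 165 139 102 101 175 255 255 255 255 255 255 255 255 255 255 255 255
 255 255 255 255 255 255 255 255 255 255 232 174 170 172 172 171 171 168
 167]
300 [165 157 130 100  87 124 236 255 255 255 255 255 255 255 237 196 182 179
 182 194 234 255 255 255 255 255 255 255 246 184 169 173 173 174 171 171
 171]
310 [167 176 165 134 100 112 212 255 255 255 255 255 255 255 255 255 255 255
 255 255 255 255 255 255 255 255 255 255 252 189 168 171 173 174 173 172
 172]
stop rows
160 [ 57  56  69  78  87 132 188 209 208 202 189 165 139 123 108  99 101 111
 125 149 178 201 217 229 242 248 236 199 175 171 164 155 149 149 150 149
 151]
176 [131 108 103 128 144 152 207 255 255 255 255 255 255 255 255 255 255 255
 255 255 255 255 255 255 255 255 255 255 223 182 172 165 155 149 151 150
 151]
184 [134 117  94  98 128 144 167 232 255 255 255 255 255 255 255 255 255 255
 255 255 255 255 255 255 255 255 255 255 245 189 175 169 161 153 152 152
 152]
```

```bash
cat >> h.py <<'E'
yw=np.radians(-27.55); EX=np.array([np.cos(yw),np.sin(yw)]); EY=np.array([-EX[1],EX[0]])
def loc(p): p=np.atleast_2d(p); return np.stack([p[:,:2]@EX,p[:,:2]@EY],1)
E
python3 - <<'E'
from h import *
import pickle
s,f=pickle.load(open('pics/w1.pkl','rb')); P=pose("wrist",s); print('cam',loc(P[1]))
for z in (.036,.012): print('face x',z,loc(onz("wrist",[(255,136),(280,136.5),(310,136.8)],z,P))[:,0])
print('back top',loc(onz("wrist",[(255,112.8),(280,113),(310,113.8)],.036,P))[:,0])
for z in (.034,.012): print('stop y',z,loc(onz("wrist",[(183.2,176),(183.6,184)],z,P))[:,1], loc(onz("wrist",[(161,176),(161.7,184)],z,P))[:,1])
print('stopscrew',loc(onz("wrist",[(256/1.5,249/1.5)],.040,P)))
print('stop front', loc(onz("wrist",[(172,288/1.5)],.034,P)))
# block, top-face from top view and scene
for p in [(0.5551,0.1723)]: print(loc([p]))
E
```

```text
cam [[0.6379 0.008 ]]
face x 0.036 [0.5985 0.5981 0.5982]
face x 0.012 [0.5954 0.5949 0.5951]
back top [0.6226 0.6225 0.6224]
stop y 0.034 [0.0828 0.083 ] [0.1084 0.1085]
stop y 0.012 [0.0882 0.0884] [0.1156 0.1156]
stopscrew [[0.5685 0.0946]]
stop front [[0.5373 0.0972]]
[[0.4125 0.4095]]
```

Heights and sizes agree with the text: plate top 12.5 mm, fence about 24 mm thick, stop 25 mm wide. In the fence frame the face is at x'=0.5985 and the stop at y'=0.083. Now over the block.

```bash
python3 -m jog '-0.0184 -0.05 0 0 0 1; -0.0368 -0.1 0 0 0 2; -0.0552 -0.15 0 0 0 3; -0.0736 -0.2 0 0 0 4; -0.092 -0.25 0 0 0 5; -0.11 -0.3 0.01 0 0 6.2; -0.1288 -0.35 0.02 0 0 6.2; -0.1472 -0.4 0.03 0 0 6.2; -0.1472 -0.4015 0.03 0 0 6.2; -0.1472 -0.4015 0.03 0 0 6.2; -0.1472 -0.4015 0.03 0 0 6.2; -0.1472 -0.4015 0.03 0 0 6.2; -0.1472 -0.4015 0.03 0 0 6.2; -0.1472 -0.4015 0.03 0 0 6.2' 0.085
python3 - <<'E'
from h import *
import pickle
s=robot.state(); f=grab_frame("wrist"); pickle.dump((s,f),open('pics/w2.pkl','wb')); print(s["time"],s["ee_pos"],s["tool_rot"],s["qvel"])
cv2.imwrite('pics/w2.png',cv2.resize(f[:,:,::-1],(768,576)))
P=pose("wrist",s)
m=white(f,150,380,60,260,120,50)
for c in cv2.findContours(m,cv2.RETR_EXTERNAL,cv2.CHAIN_APPROX_NONE)[0]:
    if cv2.contourArea(c)<300: continue
    print(cv2.contourArea(c),cv2.minAreaRect(c),cv2.boundingRect(c)); a=cv2.approxPolyDP(c,4,True)[:,0]; print(a.tolist())
E
```

```text
time: 2.95
ee_pos: [0.5562, 0.1722, 0.1717]
tool_rot: [[0.83, -0.558, 0.001], [-0.558, -0.83, -0.0], [0.0, -0.0, -1.0]]
contact_force: [-0.4, 1.3, 0.6]
opening: 0.0848
grasp_force: 0.0
2.95 [0.5562 0.1722 0.1717] [[ 0.8297 -0.5582  0.0005]
 [-0.5582 -0.8297 -0.0001]
 [ 0.0005 -0.0002 -1.    ]] [-0.2106  0.0805 -0.2476 -0.1358 -0.0333 -0.0033 -0.0084]
2541.0 ((251.0, 175.0), (42.0, 64.0), 90.0) (219, 154, 65, 43)
[[222, 156], [222, 195], [280, 194], [283, 163], [278, 155]]
```

View pics/w2.png

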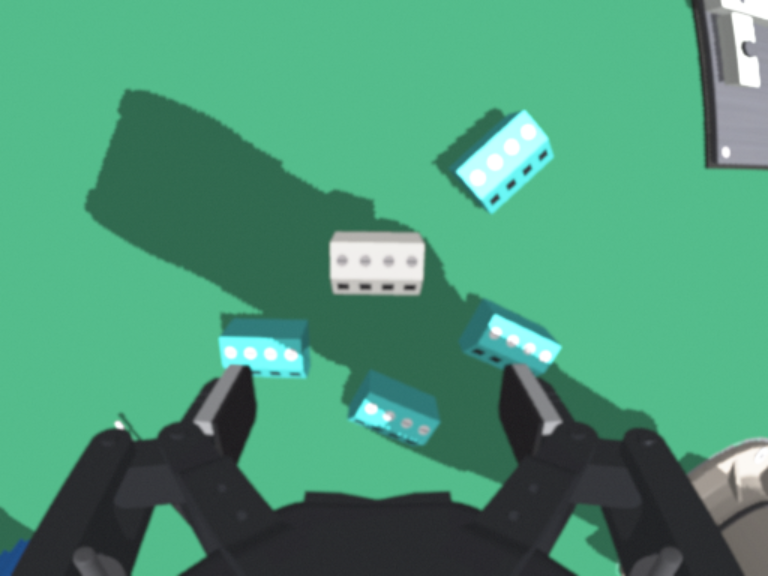

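The wrist view shows the white block at (377,263), square to the tool, with its entries at row 288 towards the bottom of the picture (tool -x). The screws are at (342,261)..(412,261). The gaps beside both ends are free: the nearest turquoise blocks are at (505,160), (265,347) and (510,338).

```bash
python3 - <<'E'
from h import *
import pickle
s,f=pickle.load(open('pics/w2.pkl','rb')); P=pose("wrist",s); R=s["tool_rot"]
tl=lambda p:(np.atleast_2d(p)-s["ee_pos"])@R
o1,d1=ray("wrist",np.array([(342,261),(412,261)])/1.5,P);o2,d2=ray("top",[(202.3,205.35),(215.8,214.4)])
for i in range(2): p,g=tri(o1,d1[i],o2,d2[i]); print('screw',p,g,tl(p))
g=cv2.cvtColor(f,cv2.COLOR_RGB2GRAY).astype(int)
for c in (235,265): print(g[150:202,c])
for r in (168,180): print(g[r,212:292])
print('top ends',tl(onz("wrist",[(220.5,172),(283,172)],.036,P)))
print('back top',tl(onz("wrist",[(235,162),(265,162)],.036,P)),'front',tl(onz("wrist",[(235,196.5),(265,196.5)],.02,P)))
# turquoise footprint in tool frame
h=cv2.cvtColor(f,cv2.COLOR_RGB2HSV); m=((h[...,0]>80)&(h[...,0]<100)&(h[...,1]>90)).astype(np.uint8)
for c in cv2.findContours(m,cv2.RETR_EXTERNAL,cv2.CHAIN_APPROX_NONE)[0]:
    if cv2.contourArea(c)>200: print(np.round(tl(onz("wrist",cv2.boxPoints(cv2.minAreaRect(c)),.02,P))[:,:2],3).tolist())
E
```

```text
screw [0.5739 0.1883 0.0329] 0.0005357089784124901 [[ 0.0056 -0.0232  0.1388]]
screw [0.5467 0.1503 0.0248] 0.002328100043991727 [[0.0042 0.0235 0.1469]]
[ 85  86  86  99 133 165 179 180 178 179 184 211 234 240 240 240 240 240
 240 239 239 239 239 239 240 240 239 240 239 239 239 240 239 239 238 229
 208 197 196 196 198 197 197 196 191 168 127  94  85  85  86  86]
[ 87  85  85  91 115 152 174 178 177 177 182 201 227 237 240 240 240 239
 240 239 239 239 239 239 239 239 239 239 239 239 239 240 240 239 238 233
 220 204 196 197 196 197 198 196 194 182 152 111  88  85  86  86]
[ 85  85  85  85  85  86  93 139 206 236 240 240 239 239 236 234 235 236
 238 239 240 239 239 240 239 240 239 239 240 239 238 237 238 239 239 239
 240 240 239 239 239 240 240 239 239 239 238 238 238 239 239 240 240 240
 240 239 239 239 240 238 239 239 239 238 239 239 239 239 239 232 193 130
  90  85  86  84  88 101 123 140]
[ 86  84  86  84  84  85  92 123 190 232 240 239 240 240 240 239 239 240
 239 240 240 239 239 239 240 239 239 239 239 239 239 239 238 239 239 239
 240 239 240 239 239 239 239 240 239 240 239 239 240 239 239 239 239 239
 239 239 239 239 239 239 239 239 239 239 240 239 239 240 237 219 156 101
  87  85  84  86  85  85  86  87]
top ends [[ 0.0083 -0.0304  0.1357]
 [ 0.0083  0.0298  0.1357]]
back top [[ 0.0181 -0.0162  0.1357]
 [ 0.0181  0.0123  0.1357]] front [[-0.0221 -0.0177  0.1517]
 [-0.0221  0.0135  0.1517]]
[[-0.125, -0.028], [-0.077, -0.01], [-0.109, 0.055], [-0.162, 0.041]]
[[-0.091, -0.127], [-0.039, -0.118], [-0.04, -0.048], [-0.089, -0.052]]
[[-0.064, 0.055], [-0.022, 0.071], [-0.057, 0.145], [-0.103, 0.13]]
[[0.065, 0.044], [0.112, 0.093], [0.082, 0.126], [0.034, 0.075]]
```

Length reads 60 mm and depth 40 mm, and the heights fit (screws at 25 to 33 mm in a poor-baseline check). Now descend and grip the ends.

```bash
python3 -m jog '-0.002 0 0.04 0 0 1; -0.002 0 0.08 0 0 1; -0.002 0 0.12 0 0 1; -0.002 0 0.145 0 0 1; -0.002 0 0.16 0 0 1; -0.002 0 0.168 0 0 1; -0.002 0 0.168 0 0 1; -0.002 0 0.168 0 0 1' 0.085 && python3 -m jog '0 0 0 0 0 0; 0 0 0 0 0 0; 0 0 0 0 0 0; 0 0 0 0 0 0; 0 0 0 0 0 0; 0 0 0 0 0 0; 0 0 0 0 0 0; 0 0 0 0 0 0' 0.05 35
```

```text
time: 3.8
ee_pos: [0.555, 0.1747, 0.0044]
tool_rot: [[0.821, -0.571, 0.001], [-0.571, -0.821, 0.001], [0.001, -0.001, -1.0]]
contact_force: [1.2, 0.4, 0.7]
opening: 0.085
grasp_force: 0.0
time: 4.6
ee_pos: [0.5549, 0.1747, 0.0044]
tool_rot: [[0.821, -0.571, 0.002], [-0.571, -0.821, 0.001], [0.001, -0.001, -1.0]]
contact_force: [-0.9, -1.0, 9.4]
opening: 0.0598
grasp_force: 36.3
```

```bash
python3 -m jog '0 0 -0.02 0 0 0; 0 0 -0.05 0 0 0; 0 0 -0.08 0 0 0; 0 0 -0.1 0 0 0; 0.015 0.026 -0.1 0 0 0; 0.035 0.061 -0.1 0 0 -1; 0.055 0.096 -0.1 0 0 -2; 0.075 0.131 -0.1 0 0 -3; 0.095 0.165 -0.1 0 0 -4; 0.115 0.2 -0.1 0 0 -5; 0.135 0.235 -0.1 0 0 -6; 0.155 0.27 -0.1 0 0 -7.25; 0.175 0.305 -0.1 0 0 -7.25; 0.195 0.34 -0.1 0 0 -7.25; 0.207 0.361 -0.1 0 0 -7.25; 0.2096 0.3649 -0.1 0 0 -7.25; 0.2096 0.3649 -0.1 0 0 -7.25; 0.2096 0.3649 -0.1 0 0 -7.25; 0.2096 0.3649 -0.1 0 0 -7.25'
python3 - <<'E'
from h import *
s=robot.state(); print(loc(s["ee_pos"]),s["ee_pos"],np.degrees(np.arctan2(s["tool_rot"][1,0],s["tool_rot"][0,0])))
f=grab_frame("wrist"); cv2.imwrite('pics/w3.png',cv2.resize(f[:,:,::-1],(768,576)))
E
```

```text
time: 6.5
ee_pos: [0.5183, -0.2434, 0.1034]
tool_rot: [[0.887, -0.461, 0.0], [-0.461, -0.887, 0.0], [0.0, -0.0, -1.0]]
contact_force: [0.6, -0.1, -1.7]
opening: 0.0591
grasp_force: 39.9
[[0.5721 0.0239]] [ 0.5183 -0.2434  0.1034] -27.478949846866236
```

View pics/w3.png

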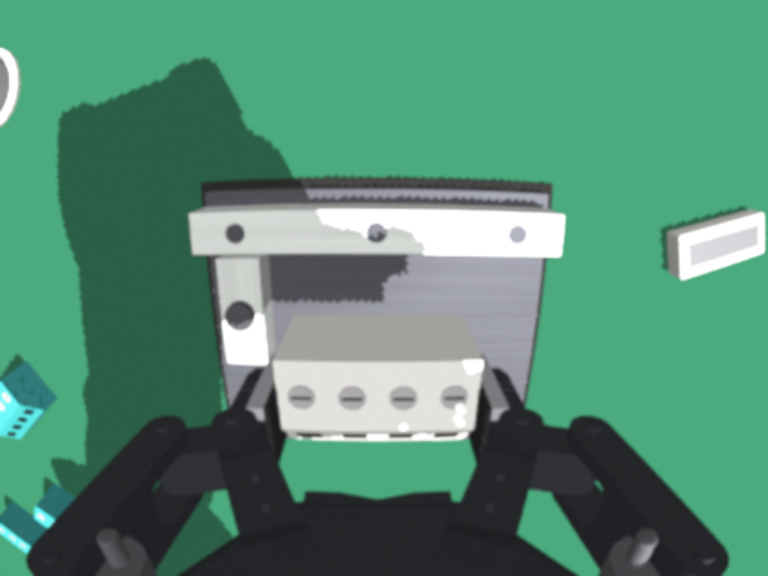

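The block is held level and square, with its slope (bottom of the picture) away from the fence. The stop at (243,310) lies clear to the left of the left finger. Lower it, then release with a small opening.

```bash
python3 -m jog '-0.003 0 0.03 0 0 0; -0.003 0 0.06 0 0 0; -0.003 0 0.075 0 0 0; -0.003 0 0.08 0 0 0; -0.003 0 0.083 0 0 0; -0.003 0 0.0845 0 0 0; -0.003 0 0.0855 0 0 0; -0.003 0 0.0855 0 0 0'
```

```text
time: 7.35
ee_pos: [0.5156, -0.2435, 0.0185]
tool_rot: [[0.886, -0.463, 0.001], [-0.463, -0.886, -0.0], [0.001, -0.0, -1.0]]
contact_force: [0.7, -0.1, -1.7]
opening: 0.0594
grasp_force: 39.8
```

```bash
python3 -m jog '0 0 0.0008 0 0 0; 0 0 0.0013 0 0 0; 0 0 0.0013 0 0 0' && python3 -m jog '0 0 0 0 0 0; 0 0 0 0 0 0; 0 0 0 0 0 0; 0 0 0 0 0 0; 0 0 0 0 0 0; 0 0 0 0 0 0' 0.070
```

```text
time: 7.65
ee_pos: [0.5153, -0.2434, 0.0166]
tool_rot: [[0.886, -0.463, 0.0], [-0.463, -0.886, 0.0], [0.0, -0.0, -1.0]]
contact_force: [0.0, 0.4, -2.4]
opening: 0.0593
grasp_force: 39.8
time: 8.25
ee_pos: [0.5153, -0.2434, 0.0166]
tool_rot: [[0.886, -0.463, 0.0], [-0.463, -0.886, 0.0], [0.0, -0.0, -1.0]]
contact_force: [-0.7, 0.2, 0.3]
opening: 0.0701
grasp_force: 0.0
```

Released. Retreat, move beyond the -y end, close the fingers and look.

```bash
python3 -m jog '0 0 -0.015 0 0 0; 0 0 -0.04 0 0 0; 0 0 -0.07 0 0 0; 0 0.02 -0.09 0 0 0; 0 0.045 -0.1 0 0 0; 0 0.057 -0.1 0 0 0; 0 0.057 -0.1 0 0 0; 0 0.057 -0.1 0 0 0; 0 0.057 -0.1 0 0 0' 0.0 25
python3 - <<'E'
from h import *
s=robot.state(); print(loc(s["ee_pos"]),s["ee_pos"],s["opening"])
f=grab_frame("wrist"); cv2.imwrite('pics/w4.png',cv2.resize(f[:,:,::-1],(768,576)))
import pickle; pickle.dump((s,f),open('pics/w4.pkl','wb'))
E
```

```text
time: 9.15
ee_pos: [0.4891, -0.2927, 0.116]
tool_rot: [[0.887, -0.462, -0.001], [-0.462, -0.887, 0.001], [-0.001, -0.001, -1.0]]
contact_force: [0.1, 0.5, -1.7]
opening: 0.0594
grasp_force: 33.5
[[ 0.569  -0.0332]] [ 0.4891 -0.2927  0.116 ] 0.0594390949437221
```

View pics/w4.png

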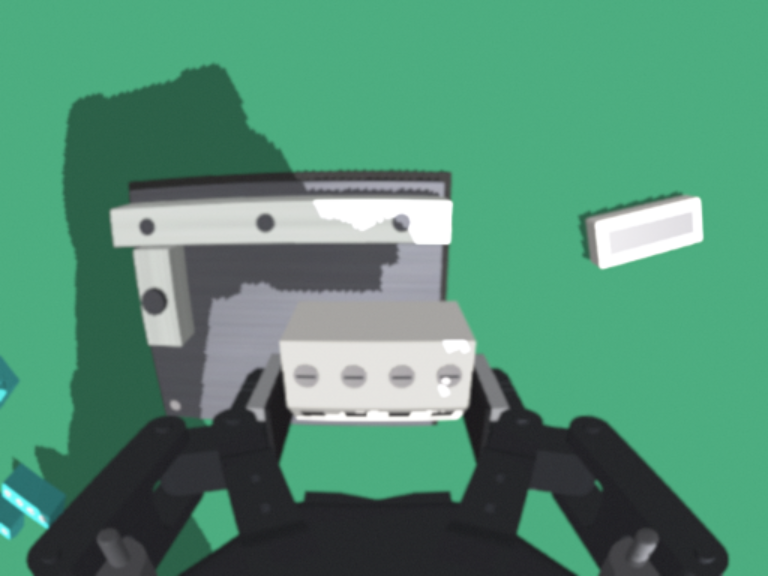

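The opening is applied as the command begins, so my closing command re-gripped the block on the way up. It is held at (378,375), level but lower in the fingers. I measure how it hangs, then place it again.

```bash
python3 - <<'E'
from h import *
import pickle
s,f=pickle.load(open('pics/w4.pkl','rb')); P=pose("wrist",s); R=s["tool_rot"]
tl=lambda p:(np.atleast_2d(p)-s["ee_pos"])@R
def width(px,L):  # height at which a level edge has length L
    zs=np.linspace(.06,.18,1201); w=[np.linalg.norm(np.diff(onz("wrist",px,z,P),axis=0)) for z in zs]; z=zs[np.argmin(abs(np.array(w)-L))]; return z,tl(onz("wrist",px,z,P))
for n,e in (("back top",[(280,343),(475,343)]),("back bottom",[(303,302),(457,302)]),("top front",[(286,410),(468,408)])): print(n,width(np.array(e)/1.5,.0600))
E
```

```text
back top (np.float64(0.1346), array([[ 0.0208, -0.0304, -0.0186],
       [ 0.0208,  0.0296, -0.0186]]))
back bottom (np.float64(0.0953), array([[ 0.02  , -0.0294,  0.0207],
       [ 0.02  ,  0.0306,  0.0207]]))
top front (np.float64(0.1351), array([[-0.0037, -0.0306, -0.0191],
       [-0.0028,  0.0294, -0.0191]]))
```

```bash
python3 -m jog '0 -0.03 0 0 0 0; 0 -0.055 0.02 0 0 0; 0 -0.056 0.05 0 0 0; 0 -0.056 0.07 0 0 0; 0 -0.056 0.078 0 0 0; 0 -0.056 0.081 0 0 0; 0 -0.056 0.082 0 0 0; 0 -0.056 0.082 0 0 0'; python3 -m jog '0 0 0.0007 0 0 0; 0 0 0.0014 0 0 0; 0 0 0.0014 0 0 0' 
```

```text
time: 10.0
ee_pos: [0.5153, -0.2445, 0.0353]
tool_rot: [[0.886, -0.463, 0.001], [-0.463, -0.886, -0.0], [0.001, -0.0, -1.0]]
contact_force: [-0.5, 0.4, -2.0]
opening: 0.0591
grasp_force: 33.4
time: 10.3
ee_pos: [0.5149, -0.2444, 0.0334]
tool_rot: [[0.886, -0.463, 0.0], [-0.463, -0.886, -0.0], [0.0, -0.0, -1.0]]
contact_force: [0.7, -0.7, -1.1]
opening: 0.0593
grasp_force: 33.4
```

```bash
python3 -m jog '0 0 0.0007 0 0 0; 0 0 0.0014 0 0 0; 0 0 0.0014 0 0 0';python3 -m jog '0 0 0.0007 0 0 0; 0 0 0.001 0 0 0; 0 0 0.001 0 0 0'; python3 -m jog '0 0 0.0005 0 0 0; 0 0 0.001 0 0 0; 0 0 0.001 0 0 0' 
```

```text
time: 10.6
ee_pos: [0.5147, -0.2442, 0.0316]
tool_rot: [[0.886, -0.463, -0.0], [-0.463, -0.886, 0.0], [-0.0, -0.0, -1.0]]
contact_force: [-0.3, -0.3, -1.3]
opening: 0.059
grasp_force: 33.4
time: 10.9
ee_pos: [0.5147, -0.2442, 0.0306]
tool_rot: [[0.886, -0.463, -0.0], [-0.463, -0.886, 0.0], [-0.0, -0.0, -1.0]]
contact_force: [0.5, 0.1, -2.9]
opening: 0.0593
grasp_force: 33.4
time: 11.2
ee_pos: [0.5147, -0.2442, 0.0296]
tool_rot: [[0.886, -0.463, -0.0], [-0.463, -0.886, 0.0], [-0.0, -0.0, -1.0]]
contact_force: [-0.2, -0.9, -1.0]
opening: 0.0593
grasp_force: 33.4
```

```bash
python3 -m jog '0 0 0.0005 0 0 0; 0 0 0.001 0 0 0; 0 0 0.001 0 0 0';python3 -m jog '0 0 0.0005 0 0 0; 0 0 0.0008 0 0 0; 0 0 0.0008 0 0 0' 
```

```text
time: 11.5
ee_pos: [0.5147, -0.2442, 0.0286]
tool_rot: [[0.886, -0.463, -0.0], [-0.463, -0.886, 0.0], [-0.0, -0.0, -1.0]]
contact_force: [0.4, -0.2, -1.9]
opening: 0.0593
grasp_force: 33.4
time: 11.8
ee_pos: [0.5148, -0.2443, 0.0279]
tool_rot: [[0.886, -0.463, -0.0], [-0.463, -0.886, 0.0], [-0.0, -0.0, -1.0]]
contact_force: [-0.3, -0.5, -1.7]
opening: 0.0594
grasp_force: 33.4
```

```bash
for i in 1; do :; done; python3 -m jog '0 0 0.0005 0 0 0; 0 0 0.001 0 0 0; 0 0 0.001 0 0 0';python3 -m jog '0 0 0.0005 0 0 0; 0 0 0.0008 0 0 0; 0 0 0.0008 0 0 0' ; python3 -m jog '0 0 0.0005 0 0 0; 0 0 0.0008 0 0 0; 0 0 0.0008 0 0 0' 
```

```text
time: 12.1
ee_pos: [0.5149, -0.2443, 0.0274]
tool_rot: [[0.886, -0.463, 0.0], [-0.463, -0.886, -0.0], [0.0, -0.0, -1.0]]
contact_force: [-2.0, 1.9, 7.7]
opening: 0.059
grasp_force: 34.4
time: 12.4
ee_pos: [0.5152, -0.2445, 0.0273]
tool_rot: [[0.886, -0.463, 0.001], [-0.463, -0.886, -0.0], [0.001, -0.0, -1.0]]
contact_force: [-5.6, 1.4, 20.5]
opening: 0.0596
grasp_force: 36.0
time: 12.7
ee_pos: [0.5153, -0.2445, 0.0271]
tool_rot: [[0.886, -0.463, 0.001], [-0.463, -0.886, -0.001], [0.001, -0.0, -1.0]]
contact_force: [-9.6, 4.8, 32.7]
opening: 0.0592
grasp_force: 37.7
```

Contact at TCP z = 27.4 mm; the arm's stiffness is about 16 N/mm. Unload, open, hold, then retreat with the opening unchanged.

```bash
python3 -m jog '0 0 -0.0018 0 0 0; 0 0 -0.0018 0 0 0' && python3 -m jog '0 0 0 0 0 0; 0 0 0 0 0 0; 0 0 0 0 0 0; 0 0 0 0 0 0; 0 0 0 0 0 0; 0 0 0 0 0 0; 0 0 0 0 0 0' 0.072; python3 -m jog '0 0 -0.015 0 0 0; 0 0 -0.04 0 0 0; 0 0 -0.07 0 0 0; 0 0.02 -0.085 0 0 0; 0 0.045 -0.088 0 0 0; 0 0.057 -0.088 0 0 0; 0 0.057 -0.088 0 0 0; 0 0.057 -0.088 0 0 0' && python3 -m jog '0 0 0 0 0 0; 0 0 0 0 0 0; 0 0 0 0 0 0; 0 0 0 0 0 0; 0 0 0 0 0 0; 0 0 0 0 0 0' 0 25
python3 - <<'E'
from h import *
s=robot.state(); print(loc(s["ee_pos"]),s["ee_pos"],s["opening"])
f=grab_frame("wrist"); cv2.imwrite('pics/w5.png',cv2.resize(f[:,:,::-1],(768,576)))
import pickle; pickle.dump((s,f),open('pics/w5.pkl','wb'))
E
```

```text
time: 12.9
ee_pos: [0.515, -0.2443, 0.0274]
tool_rot: [[0.886, -0.463, 0.001], [-0.463, -0.886, -0.0], [0.001, -0.0, -1.0]]
contact_force: [-0.9, -0.3, -1.6]
opening: 0.0593
grasp_force: 33.7
time: 13.6
ee_pos: [0.5148, -0.2443, 0.0271]
tool_rot: [[0.886, -0.463, 0.0], [-0.463, -0.886, 0.0], [0.0, -0.0, -1.0]]
contact_force: [-0.0, 0.7, 0.2]
opening: 0.0715
grasp_force: 0.0
time: 14.4
ee_pos: [0.4885, -0.2941, 0.115]
tool_rot: [[0.886, -0.463, -0.0], [-0.463, -0.886, 0.001], [-0.0, -0.0, -1.0]]
contact_force: [0.7, 0.8, -0.8]
opening: 0.0719
grasp_force: 0.0
time: 15.0
ee_pos: [0.4884, -0.2948, 0.1151]
tool_rot: [[0.886, -0.463, -0.0], [-0.463, -0.886, 0.0], [-0.0, -0.0, -1.0]]
contact_force: [-0.5, 0.2, 0.3]
opening: -0.0001
grasp_force: 0.0
[[ 0.5693 -0.0354]] [ 0.4884 -0.2948  0.1151] -5.891404193687096e-05
```

View pics/w5.png

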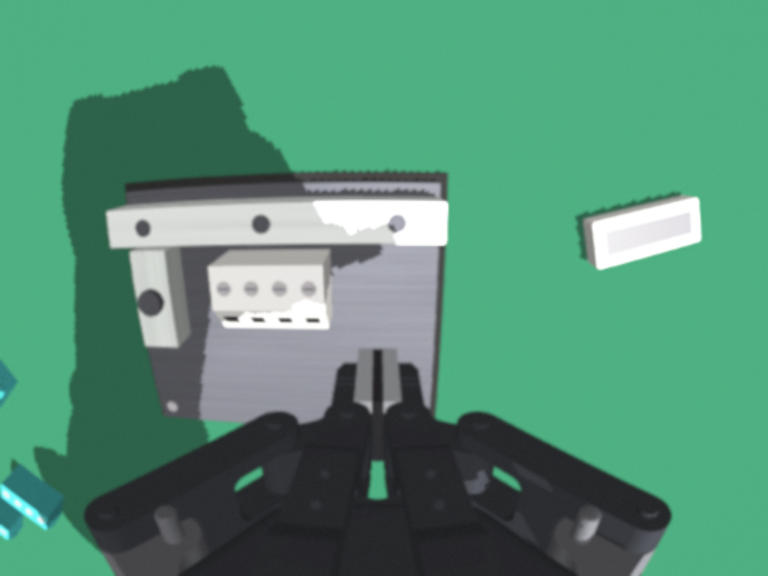

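The block lies flat and square on the plate at (270,285), slope away from the fence, with a gap to the stop at (160,300). The shut fingertips are at (378,350). I measure the block in the fence frame.

```bash
python3 - <<'E'
from h import *
import pickle
s,f=pickle.load(open('pics/w5.pkl','rb')); P=pose("wrist",s)
q=lambda px,z: loc(onz("wrist",np.array(px)/1.5,z,P))
print('back top L,R',q([(209,266),(330,262)],.048)); print('top front L,R',q([(213,314),(326,303)],.048))
print('bottom front',q([(228,327),(328,328)],.012),q([(228,327),(328,328)],.022))
print('fence top edge',q([(180,247),(400,243)],.036)); print('stop',q([(180,250),(188,330)],.034),q([(190,320)],.012))
print('tip width', [q([(356,350),(399,350)],z) for z in (.115,.125)])
E
```

```text
back top L,R [[ 0.5916  0.0505]
 [ 0.5931 -0.0121]]
top front L,R [[ 0.5655  0.0514]
 [ 0.572  -0.0094]]
bottom front [[ 0.5427  0.0574]
 [ 0.543  -0.0055]] [[ 0.547   0.0536]
 [ 0.5473 -0.0067]]
fence top edge [[ 0.5992  0.0717]
 [ 0.5999 -0.0465]]
stop [[0.5971 0.0728]
 [0.5497 0.0746]] [[0.5469 0.0829]]
tip width [array([[ 0.5789, -0.0275],
       [ 0.5789, -0.0426]]), array([[ 0.5838, -0.028 ],
       [ 0.5838, -0.0421]])]
```

```bash
python3 -m jog '0 0 0.04 0 0 0; 0 0 0.075 0 0 0; 0 0 0.09 0 0 0; 0 0 0.097 0 0 0; 0 0 0.097 0 0 0'; python3 -m jog '0 -0.006 0 0 0 0; 0 -0.012 0 0 0 0; 0 -0.018 0 0 0 0; 0 -0.023 0 0 0 0; 0 -0.028 0 0 0 0; 0 -0.033 0 0 0 0; 0 -0.038 0 0 0 0; 0 -0.042 0 0 0 0; 0 -0.045 0 0 0 0; 0 -0.047 0 0 0 0; 0 -0.047 0 0 0 0'; python3 -c "
from h import *
print(loc(robot.state()['ee_pos']))"
```

```text
time: 15.55
ee_pos: [0.4884, -0.2948, 0.0181]
tool_rot: [[0.886, -0.463, -0.001], [-0.463, -0.886, 0.0], [-0.001, -0.0, -1.0]]
contact_force: [-0.1, -0.5, 0.3]
opening: -0.0002
grasp_force: 0.0
time: 16.65
ee_pos: [0.5092, -0.2544, 0.0181]
tool_rot: [[0.886, -0.464, -0.001], [-0.464, -0.886, -0.001], [-0.001, 0.002, -1.0]]
contact_force: [-4.9, -7.1, 2.4]
opening: 0.0002
grasp_force: 4.4
[[0.5691 0.01  ]]
```

It met the stop: 8.6 N along -y', at the expected place. Now back off, raise, go over mid-length and tilt 45° towards the fence.

```bash
python3 -m jog '0 0.004 0 0 0 0; 0 0.008 -0.01 0 0 0; 0 0.008 -0.05 0 0 0; 0 0.008 -0.09 0 0 0; -0.02 -0.01 -0.09 0 8 0; -0.04 -0.042 -0.09 0 16 0; -0.04 -0.042 -0.09 0 24 0; -0.04 -0.042 -0.09 0 32 0; -0.04 -0.042 -0.09 0 40 0; -0.04 -0.042 -0.09 0 45 0; -0.04 -0.042 -0.09 0 45 0; -0.04 -0.042 -0.09 0 45 0; -0.04 -0.042 -0.09 0 45 0'
python3 - <<'E'
from h import *
s=robot.state(); print(loc(s["ee_pos"]),s["ee_pos"],s["joints"],s["tool_rot"])
f=grab_frame("wrist"); t=grab_frame("top"); np.save('pics/t6.npy',t)
a=cv2.resize(f[:,:,::-1],(400,300)); b=cv2.resize(t[180:270,290:410,::-1],(400,300),interpolation=cv2.INTER_CUBIC)
cv2.imwrite('pics/w6.png',np.hstack([a,b]))
import pickle; pickle.dump((s,f),open('pics/w6.pkl','wb'))
E
```

```text
time: 17.95
ee_pos: [0.492, -0.2051, 0.1539]
tool_rot: [[0.766, -0.469, 0.439], [-0.377, -0.882, -0.285], [0.521, 0.053, -0.852]]
contact_force: [0.0, 0.2, -0.1]
opening: -0.0001
grasp_force: 0.0
[[0.5311 0.0457]] [ 0.492  -0.2051  0.1539] [ -35.5517    6.3489   46.4619  139.0091   45.4078   10.4205 -150.6343] [[ 0.7661 -0.4691  0.4393]
 [-0.3767 -0.8816 -0.2845]
 [ 0.5207  0.0525 -0.8521]]
```

View pics/w6.png

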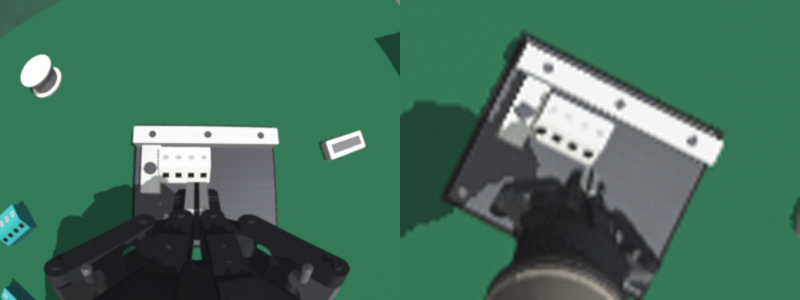

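The block now touches the stop: left panel about (158..210,165), right panel about (540..612,130), with the slope towards the tool. The 45° tilt ran into the joint ranges and reached only about 32°, so I go back to a modest tilt of about 15°.

```bash
python3 -m jog '0 0 0 0 -6 0; 0 0 0 0 -12 0; 0 0 0 0 -17 0; 0 0 0 0 -17 0; 0 0 0 0 -17 0; 0 0 0 0 -17 0; 0 0 0 0 -17 0; 0 0 0 0 -17 0'
cat >> h.py <<'E'
def togo(x,y,z,tilt):
    "shift (m) and rotation vector (deg) in the tool's axes to fence-frame x',y', world z, tilt towards the fence"
    from scipy.spatial.transform import Rotation as Ro
    s=robot.state(); R=s["tool_rot"]; R0=np.array([[EX[0],-EY[0],0],[EX[1],-EY[1],0],[0,0,-1]])@Ro.from_euler('y',tilt,degrees=True).as_matrix()
    p=np.append(x*EX+y*EY,z)
    print('at',loc(s["ee_pos"])[0],s["ee_pos"][2],'d',R.T@(p-s["ee_pos"]),'rv',Ro.from_matrix(R.T@R0).as_rotvec(degrees=True),'j',s["joints"])
E
python3 -c "
from h import *
togo(.53,.053,.06,15)"
```

```text
time: 18.85
ee_pos: [0.4913, -0.2048, 0.1528]
tool_rot: [[0.862, -0.468, 0.195], [-0.443, -0.882, -0.163], [0.248, 0.054, -0.967]]
contact_force: [-0.2, 1.0, 0.8]
opening: -0.0001
grasp_force: 0.0
at [0.5303 0.0457] 0.1528356794565427 d [-0.0233 -0.0123  0.0893] rv [3.0983 0.6315 0.3705] j [ -10.2889   10.3002   23.9469  126.0424    4.7123   31.4785 -108.4905]
```

```bash
python3 -m jog '-0.008 -0.004 0.03 1 0.2 0.1; -0.016 -0.008 0.06 2 0.4 0.2; -0.0233 -0.0123 0.0893 3.1 0.6 0.4; -0.0233 -0.0123 0.0893 3.1 0.6 0.4; -0.0233 -0.0123 0.0893 3.1 0.6 0.4; -0.0233 -0.0123 0.0893 3.1 0.6 0.4; -0.0233 -0.0123 0.0893 3.1 0.6 0.4'
python3 -c "
from h import *
togo(.54,.053,.039,15);togo(.5555,.053,.039,15)"
```

```text
time: 19.55
ee_pos: [0.496, -0.1983, 0.0619]
tool_rot: [[0.856, -0.463, 0.231], [-0.447, -0.886, -0.119], [0.26, -0.001, -0.966]]
contact_force: [0.0, -0.1, -0.3]
opening: 0.0001
grasp_force: 0.0
at [0.5315 0.0536] 0.06186858559290749 d [0.0022 0.0006 0.0243] rv [-0.0601 -0.0834 -0.0344] j [ -1.7957  19.6484  16.5706 129.8458  -6.4552  16.6951 -98.4788]
at [0.5315 0.0536] 0.06186858559290749 d [0.0172 0.0006 0.0283] rv [-0.0601 -0.0834 -0.0344] j [ -1.7957  19.6484  16.5706 129.8458  -6.4552  16.6951 -98.4788]
```

```bash
python3 -m jog '0.001 0 0.012 0 -2.5 0; 0.0022 0.0006 0.0235 0 -5 0; 0.0022 0.0006 0.0235 0 -5 0; 0.0022 0.0006 0.0235 0 -5 0; 0.0022 0.0006 0.0235 0 -5 0'
python3 -c "
from h import *
togo(.5535,.053,.039,10)"
```

```text
time: 20.05
ee_pos: [0.5019, -0.2026, 0.0389]
tool_rot: [[0.873, -0.463, 0.155], [-0.456, -0.886, -0.08], [0.174, -0.001, -0.985]]
contact_force: [-0.3, 0.4, -0.1]
opening: -0.0004
grasp_force: 0.0
at [0.5386 0.0525] 0.038860476919662636 d [ 0.0147 -0.0005  0.0024] rv [-0.0302 -0.0268 -0.0518] j [  2.3586  23.8709  13.502  125.7338  -8.686   21.4109 -95.4964]
```

```bash
python3 -m jog '0.002 0 0.0003 0 0 0; 0.004 0 0.0006 0 0 0; 0.006 0 0.001 0 0 0; 0.008 0 0.0013 0 0 0; 0.0095 0 0.0016 0 0 0; 0.011 -0.0003 0.0018 0 0 0; 0.0125 -0.0005 0.002 0 0 0; 0.0135 -0.0005 0.0022 0 0 0; 0.0135 -0.0005 0.0022 0 0 0'
python3 -c "
from h import *
togo(.5565,.053,.039,10)"
```

```text
time: 20.95
ee_pos: [0.5145, -0.2087, 0.0383]
tool_rot: [[0.873, -0.463, 0.153], [-0.456, -0.886, -0.08], [0.173, -0.001, -0.985]]
contact_force: [0.3, 0.8, 0.9]
opening: 0.0001
grasp_force: 0.2
at [0.5526 0.0529] 0.038344243741584086 d [ 0.0039 -0.0001  0.    ] rv [-0.0258  0.0455 -0.0572] j [  2.9896  24.8837  13.2818 123.9498  -8.8837  22.2559 -95.055 ]
```

Now small steps towards the fence until a force shows.

```bash
python3 -m jog '0.001 0 0.0002 0 0 0; 0.002 0 0.0003 0 0 0; 0.002 0 0.0003 0 0 0'; python3 -m jog '0.001 0 0.0002 0 0 0; 0.0015 0 0.0003 0 0 0; 0.0015 0 0.0003 0 0 0'
python3 -c "
from h import *
togo(.5565,.053,.039,10)"
```

```text
time: 21.25
ee_pos: [0.5164, -0.2096, 0.0384]
tool_rot: [[0.873, -0.463, 0.154], [-0.456, -0.886, -0.08], [0.173, -0.001, -0.985]]
contact_force: [0.6, -0.2, -0.3]
opening: 0.0001
grasp_force: 0.1
time: 21.55
ee_pos: [0.5176, -0.2103, 0.0384]
tool_rot: [[0.873, -0.463, 0.154], [-0.456, -0.886, -0.08], [0.173, -0.001, -0.985]]
contact_force: [-0.6, 0.4, 0.7]
opening: 0.0
grasp_force: 0.4
at [0.5562 0.053 ] 0.03839990102716953 d [ 0.0004 -0.     -0.0005] rv [-0.0297  0.0383 -0.0562] j [  3.144   25.1129  13.2349 123.5109  -8.9272  22.4578 -94.9426]
```

```bash
python3 -m jog '0.001 0 0.0002 0 0 0; 0.0015 0 0.0003 0 0 0; 0.0015 0 0.0003 0 0 0'; python3 -m jog '0.0007 0 0.0001 0 0 0; 0.001 0 0.0002 0 0 0; 0.001 0 0.0002 0 0 0'
python3 - <<'E'
from h import *
togo(.5585,.053,.039,10)
f=grab_frame("wrist"); t=grab_frame("scene")
a=cv2.resize(f[60:240,120:360,::-1],(400,300),interpolation=cv2.INTER_CUBIC); b=cv2.resize(t[205:295,130:250,::-1],(400,300),interpolation=cv2.INTER_CUBIC)
cv2.imwrite('pics/w7.png',np.hstack([a,b]))
E
```

```text
time: 21.85
ee_pos: [0.5191, -0.211, 0.0384]
tool_rot: [[0.873, -0.463, 0.154], [-0.456, -0.886, -0.08], [0.173, -0.001, -0.985]]
contact_force: [-0.5, 0.5, 1.4]
opening: -0.0
grasp_force: 0.6
time: 22.15
ee_pos: [0.5199, -0.2115, 0.0384]
tool_rot: [[0.873, -0.463, 0.154], [-0.456, -0.886, -0.08], [0.173, -0.001, -0.985]]
contact_force: [-1.0, -0.1, 1.7]
opening: -0.0001
grasp_force: 1.1
at [0.5587 0.053 ] 0.038358370677303535 d [-0.0001 -0.     -0.0007] rv [-0.0292  0.0396 -0.0588] j [  3.2586  25.2859  13.2013 123.1963  -8.9595  22.6009 -94.8612]
```

View pics/w7.png

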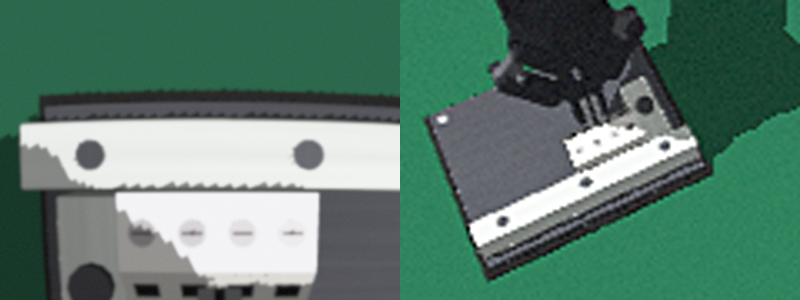

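The block lies along the fence and against the stop, slope towards the fingers, with the fingertips on the slope at mid-length (left panel about (218,270)). Now press diagonally in small steps.

```bash
python3 -m jog '0.0004 0 0.0004 0 0 0; 0.0006 0 0.0008 0 0 0; 0.0006 0 0.0008 0 0 0'; python3 -m jog '0.0003 0 0.0004 0 0 0; 0.0005 0 0.0006 0 0 0; 0.0005 0 0.0006 0 0 0'
python3 -c "
from h import *
togo(.5585,.053,.039,10); s=robot.state();print(loc(s['contact_force']))"
```

```text
time: 22.55
ee_pos: [0.5203, -0.2117, 0.038]
tool_rot: [[0.873, -0.463, 0.153], [-0.457, -0.886, -0.079], [0.173, -0.001, -0.985]]
contact_force: [-8.1, 4.3, 16.3]
opening: -0.0002
grasp_force: 8.8
time: 22.85
ee_pos: [0.5204, -0.2117, 0.0378]
tool_rot: [[0.873, -0.463, 0.153], [-0.457, -0.886, -0.079], [0.172, -0.001, -0.985]]
contact_force: [-15.1, 8.1, 30.6]
opening: -0.0003
grasp_force: 16.4
at [0.5593 0.053 ] 0.037821565310352946 d [-0.0006 -0.     -0.0013] rv [-0.0538  0.0997 -0.0679] j [  3.3661  25.3916  13.1257 123.0911  -9.0261  22.6518 -94.7788]
[[-17.0913   0.1812]]
```

```bash
python3 -m jog '0.0004 0 -0.0003 0 0 0; 0.0004 0 -0.0003 0 0 0; 0.0004 0 -0.0003 0 0 0'
python3 - <<'E'
from h import *
s=robot.state(); print(loc(s['contact_force']),s['contact_force'][2],loc(s['ee_pos']))
f=grab_frame("wrist"); P=pose("wrist",s); g=cv2.cvtColor(f,cv2.COLOR_RGB2GRAY).astype(int)
# crop w7: native = 120+0.6*u, 60+0.6*v
for v in (205,230,255):
    r=round(60+.6*v); print(r,'L',g[r,180:200],'R',g[r,303:320]); 
for c in (200,225,250,275,300): print(c,g[168:182,c])
L=(189.7,198);Rr=(311.2,198)
print(loc(onz("wrist",[L,Rr,(120+.6*116,60+.6*195),(120+.6*318,60+.6*195)],.048,P)))
E
```

```text
time: 23.15
ee_pos: [0.5204, -0.2117, 0.0379]
tool_rot: [[0.873, -0.463, 0.152], [-0.457, -0.886, -0.079], [0.171, -0.001, -0.985]]
contact_force: [-13.4, 7.3, 24.6]
opening: 0.0003
grasp_force: 14.6
[[-15.2574   0.2251]] 24.57999564271723 [[0.5593 0.053 ]]
183 L [133 132 133 132 133 134 135 133 148 196 236 244 244 244 243 244 244 243
 243 244] R [244 243 244 244 244 244 244 234 177 110  84  85  86  87  86  87  86]
198 L [132 132 133 132 132 133 136 133 133 134 142 145 148 147 147 144 133 120
 108 107] R [241 242 243 243 243 244 240 215 144  92  85  86  85  85  86  86  87]
213 L [133 132 132 131 132 132 133 133 131 133 138 142 146 146 145 147 147 147
 147 147] R [243 243 243 244 244 244 234 175 106  85  86  87  86  87  85  87  87]
200 [237 237 237 227 179 122  94 118 188 236 244 243 244 243]
225 [237 235 229 213 172 125  98 128 194 237 244 244 243 243]
250 [239 237 228 202 169 130 103 130 197 237 244 243 243 244]
275 [240 239 233 205 155 116 100 130 195 236 244 244 244 243]
300 [240 241 240 238 222 163 108 110 178 234 244 244 243 243]
[[0.5888 0.0839]
 [0.5887 0.0241]
 [0.5991 0.0836]
 [0.5991 0.0246]]
```

In the fence frame the block's back is at 0.599 (fence 0.5985) and its end at 0.0836 (stop 0.083). It is square, with a steady push of about 15 N towards the fence and 25 N down. I hand it in.

```bash
python3 -m jog '0 0 0 0 0 0; 0 0 0 0 0 0; 0 0 0 0 0 0'; python3 -c "
from bench import robot
print(robot.close_job())"
```

```text
time: 23.5
ee_pos: [0.5204, -0.2117, 0.0379]
tool_rot: [[0.873, -0.463, 0.152], [-0.457, -0.886, -0.079], [0.171, -0.001, -0.985]]
contact_force: [-13.5, 7.3, 25.6]
opening: -0.0001
grasp_force: 14.5
the job is handed in; nothing more can be done
None
```

I handed the job in at 23.5 s with the white block flat on the plate, against fence and end stop, and the fingertips still pushing it (about 15 N towards the fence, 25 N down); no verdict was returned. I re-gripped and lifted the block by mistake after the first release, then laid it down and let go again.

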